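# Refit the wiped-down parts of the drug-checking instruments

## Task

The removable parts of the three bench instruments have been wiped down and lie loose on the bench: put each back where it belongs. The crystal plate goes flat into the round recess of the spectrometer's stage, the sample wheel fully down on the sampler's keyed spindle with its keyway turned to the key, the weighing pan on the boss of the small balance, and the clear draught cover over the pan, standing inside the low ring on the balance's top. Let go of everything, and leave the wash bottle and the sample jar standing where they are.

Things in the scene. Friction and masses are not known exactly. Their poses are not given: they have to be found in the camera images.
- wheel: Sample wheel: disc d 110, 8 mm thick, with dark tablet pockets; steel hub block on it 48 (own x) by 36 mm (own y, grip these faces), top 30 mm above the underside. Bore right through, 20 mm across, with a keyway on own +x, 11 mm wide, out to 17 mm from the axis; white line from keyway to rim. Origin: centre of underside, z up. 160 g.
- pan: Weighing pan: smooth plain stainless dish like an upturned lid, d 64 mm, 12 mm high, closed top 4 mm thick, hollow below (56 mm across, 8 mm deep). Grip across its diameter. Origin: centre of lower edge, z up. 60 g.
- cover: Draught cover: clear round cover with steel-edged rims, d 100 mm, wall 4 mm, open below, flat top 50 mm above the lower edge, with a black knob d 24 mm on its centre, up to 72 mm; grip the knob. Origin: centre of lower edge, z up. 120 g.
- crystal: Crystal plate: thick round steel puck, d 52 mm, 18 mm high, ribbed side, a dark disc and small crystal in the middle of its top. Grip its upper 10 mm across the diameter, so that the fingers clear the stage. Origin: centre of underside, z up. 220 g.
- spectrometer: Fixed. Blue nose toward the robot, steel stage on it at height 86 mm with a round recess d 64, floor at 81 mm: the crystal plate's underside rests there. Hood 150 wide, 122 high, from 65 to 310 mm behind; folded pressure arm to 140 mm high, 70 to 160 mm behind, 45 mm left. Origin: on the bench below the recess centre; own x from nose to hood.
- sampler: Fixed. Deck 150 mm wide; platter d 64, top at 60 mm: the wheel's underside rests there. Spindle d 16 to 78 mm high, cone to d 8 at 86 mm. Key 6 mm wide on own +x, out to 15 mm from the axis, 60 to 78 mm high; white line. Block 95 high 65 to 165 mm behind. Wheel drops only with its x along own x (play 2 mm, 8 deg). Origin: on the bench, on the axis; x toward the block.
- balance: Fixed. Flat body 146 mm wide, from 95 mm in front to 120 behind, top at 50 mm, pale display toward the robot. Low ring, inner d 112 mm, 4 mm high; in its centre a dark boss, d 42 at foot, 36 at top (64 mm high). Pan sits over the boss, lower edge at 56 mm; cover stands on the top inside the ring, lower edge at 50 mm. Origin: on the bench below the boss; x away from the robot.
- wash_bottle: Wash bottle, loose, stays put: pale, d 62 mm, yellow cap, bent yellow spout up to 171 mm high, reaching 53 mm from the axis. Origin: centre of underside.
- sample_jar: Sample jar, loose, stays put: amber jar, white cap, d 44 mm, 58 mm high. Origin: centre of underside.
Mind the look-alikes: they are no part of the job. Leave any blue look-alike of the crystal alone. Several things look just like the cover: the one meant starts nearest to the robot's base.

How it is judged (in metres and radians):
At the end, for the whole second after the job is handed in: Crystal plate on the recess floor, pan on the boss, cover on the balance top inside the ring (each within 10 mm sideways, 2.5 mm in height), wheel down on the platter (6 mm, 3 mm; needs keyway on key); all level within 0.08 rad, at rest, released (horizontal distance between wheel and sampler below 0.006 m and z of wheel in the frame of sampler between 0.057 and 0.063 m and angle between each of wheel, pan, cover, crystal's own z axis and vertical below 0.08 rad and linear speed of each of wheel, pan, cover, crystal below 0.02 m/s and angular speed of each of wheel, pan, cover, crystal below 0.2 rad/s and horizontal distance between each of pan, cover and balance below 0.01 m and z of pan in the frame of balance between 0.053 and 0.0585 m and z of cover in the frame of balance between 0.047 and 0.0525 m and horizontal distance between crystal and spectrometer below 0.01 m and z of crystal in the frame of spectrometer between 0.078 and 0.0835 m); the robot touches nothing.
It fails at once if the wash bottle is displaced by more than 25 mm or tipped over (distance of wash_bottle from where it was at the start of the episode above 0.025 m or angle between wash_bottle's own z axis and vertical above 0.4 rad).
It fails at once if the sample jar is displaced by more than 25 mm or tipped over (distance of sample_jar from where it was at the start of the episode above 0.025 m or angle between sample_jar's own z axis and vertical above 0.4 rad).
It also fails if it takes over 117 s, if anything falls off the work surface, if the arm or the gripper's body presses on something with over 40 N, if the wrist force passes 120 N, or if a joint passes its speed limit or range.

## Robot

A 7-joint arm with a two-finger parallel gripper is mounted at the origin on the work surface. World frame = base frame: x ahead of the robot, y to its left, z up, the work surface at z = 0. Lengths are in mm, angles in rad, forces in N, time in s.
With the tool pointing down it reaches from about 400 to 875 mm from the base axis. Payload 6.5 kg.
Tool frame: the origin (TCP) lies at the very end of the fingers, on their centre line; the grasp point (between the pads) lies behind it (arm.grip_depth is the z of the grasp point in the tool frame, in mm); z points along the fingers, y is the line along which they close (so a half turn about z gives the same grasp; the last joint's range is limited). The gripper opens to 88 mm and grips with 3 to 60 N. Pads are 18 mm wide; open, the fingers measure 123 mm over their backs; the gripper's body (75 mm by 187 mm) begins 45 mm behind the grasp point.
Start: joints at [1.131, 0.536, -0.004, 1.538, 0.003, 1.067, -0.071], TCP at [237.347, -605.109, 238.716] pointing down, gripper open.
Joint ranges: [-2.7, 2.7], [-0.37, 2.16], [-1.27, 1.26], [0.24, 2.4], [-1.31, 4.45], [0.19, 1.91], [-2.76, 2.76]. Speed limits (rad/s): [2.39, 2.39, 3.14, 3.14, 3.14, 3.14, 3.14].

## Interface

Orientations are given as a rotation vector (axis times angle).
In Python, from workcell import telemetry, camera, arm, spotter gives the robot as it stands.
- The arm moves only by the tool apply_moves, never from a script. Its argument "series" is a list of rows, each a list of 6 numbers: the shift along the world's x, y, z in m, then the turn, a rotation vector about the world's x, y, z in rad. A call has 1 to 20 rows; each row is the pose to reach, as a shift and turn from the pose commanded when the call began; what a row does not reach only later rows make up. A row lasts 1/8 s, in which the tool goes at most 62.5 mm and 10.7 degrees, less where a joint would pass 70% of its speed; a pose out of reach is approached as far as the arm can. A call with a gripper value outside its range is refused whole. "hand" is the closure, from 0 (fully open) to 1 (shut), set as the call begins (left out, the last holds). The fingers move at their own pace and stop on an object; "newtons" is the grip in N (left out, the last holds). Time passes only in rows, so rows that repeat a pose let the fingers close. It gives the time, the measured TCP pose, the force, the opening and the grip force at its end, in the units of the state.
- telemetry.read_state(): the state, without advancing time (a new reading comes with each control period).
- camera(name): name is "side" or "top" or "wrist"; returns a dict with "frame" (384x512x3 uint8, red, green, blue), "mtx" (3x3 intrinsics, pixels), "k1" (the pictures are not rectified: a ray, as slopes to the right and down, at radius r is drawn at 1 + k1 r^2 times it, then the intrinsics apply), "T" (4x4, takes a point from camera to world coordinates). Camera axes: x right, y up, looking along -z (the intrinsics and any distortion apply to the point x, -y, -z); pixel columns grow to the right and rows downward; lengths in mm; the calibration is good to about 2 mm. A picture is of the moment at which its call begins. There is no depth.
- arm.job_done(): hands the job in; it is judged then, once.
Trained networks look in the newest picture that a camera, given by its name, has taken for a name from the list of things; names that differ only in an ending like _2 or _b are one class to them, and where a whole thing is asked for, a point or a joint stands for the part that bears it (a point fixed in the world has none). Each returns a list of dicts, best first, with "conf" (0 to 1); they miss things now and then, are a little off and sometimes report something else, mostly with a low value. They report only what shows in the picture. A call takes as long as a camera call. They do not tell look-alikes from the thing itself.
- spotter.masks_of(camera, target): "mask" (384x512 bool, what is visible of it) and "rect" ([left, top, width, height] in pixels, round what is visible of it).
The state is a dict: "t": time; "joints": joint angles; "dq": joint speeds; "joint_torque": joint torques, N m; "ee_pos": TCP position; "tool_rot": TCP orientation; "force": force on the tool from outside, world axes, zero at the start; "torque": the same for the moment, N m; "gripper_width": finger opening in mm; "finger_force": force on a finger pad.
Only numpy, scipy, OpenCV 4.12 (cv2) and the standard library are available. Lean on these libraries where they do the work, as an engineer would, in place of code of your own. Each camera call takes 0.05 s, during which the arm holds its last target. There are 200 camera calls.

## Working session

There is one attempt and no reset: what is moved stays moved. The work goes in short steps, Python scripts to look and compute and a tool call to move; the robot and the scene stay as the last step left them, time stands still between calls to the robot, and variables do not carry over. Pictures are saved under pics/ and viewed, at most 14 in all, crops included, and the job is handed in when it is done.

Besides the shell and the picture viewer there is one more tool, called after "Call:" as name(argument=value, ...), one argument or row to a line, values as JSON. apply_moves: Moves the arm, as the interface text tells. Its arguments: {"type":"object","properties":{"series":{"type":"array","items":{"type":"array","items":{"type":"number"}}},"hand":{"type":"number"},"newtons":{"type":"number"}},"required":["series"]}

```bash
mkdir -p pics; cat > h.py <<'E'
import numpy as np, cv2
from workcell import telemetry, camera, arm, spotter
def ray(c,u,v):
    K=c["mtx"]; d=np.array([(u-K[0,2])/K[0,0],(v-K[1,2])/K[1,1]])
    s=d.copy()
    for _ in range(20): s=d/(1+c["k1"]*(s@s))
    R=c["T"][:3,:3]; return c["T"][:3,3], R@np.array([s[0],-s[1],-1.0])
def at(c,u,v,z):
    o,d=ray(c,u,v); return o+d*(z-o[2])/d[2]
def proj(c,P):
    P=np.atleast_2d(P); T=np.linalg.inv(c["T"]); q=P@T[:3,:3].T+T[:3,3]
    s=np.stack([q[:,0]/-q[:,2],-q[:,1]/-q[:,2]],1); r=(s**2).sum(1,keepdims=True); s=s*(1+c["k1"]*r)
    K=c["mtx"]; return np.stack([s[:,0]*K[0,0]+K[0,2],s[:,1]*K[1,1]+K[1,2]],1)
def save(c,n,crop=None,k=1):
    f=c["frame"]
    if crop: x,y,w,h=crop; f=f[y:y+h,x:x+w]
    f=cv2.resize(f,None,fx=k,fy=k,interpolation=cv2.INTER_CUBIC); cv2.imwrite(f"pics/{n}.png",f[:,:,::-1])
E
python3 - <<'E'
from h import *
np.set_printoptions(suppress=True,precision=1)
hs=dict(wheel=8,pan=12,cover=50,crystal=18,spectrometer=86,sampler=60,balance=50,wash_bottle=0,sample_jar=58)
for n in ["top","side"]:
    c=camera(n); save(c,n+"0",k=1.5); print(n,c["T"][:3,3],c["mtx"][0,0],c["k1"])
    for k in hs:
        for m in spotter.masks_of(n,k):
            if m["conf"]<.3: continue
            r=m["rect"]; u,v=r[0]+r[2]/2,r[1]+r[3]/2
            print(k,round(m["conf"],2),r,at(c,u,v,hs[k])[:2])
s=telemetry.read_state(); print(arm.grip_depth,s)
E
```

```text
top [ 301.6   -3.2 1203.9] 446.5970723105066 -0.13529269009685907
wheel 0.97 [261.5, 208.4, 38.7, 37.8] [450.7 -60.4]
pan 0.8 [158.2, 215.8, 25.5, 23.9] [458. 236.]
cover 0.9 [170.4, 156.8, 41.5, 46.1] [579.8 175.1]
cover 0.81 [213.7, 203.8, 40.5, 44.3] [452.9  63.4]
crystal 0.74 [333.9, 248.4, 17.2, 15.1] [ 367.4 -220.3]
crystal 0.73 [64.9, 77.1, 74.7, 145.3] [683.6 434.3]
crystal 0.68 [372.5, 120.4, 70.8, 92.8] [ 605.6 -421.3]
crystal 0.61 [332.6, 213.5, 20.3, 18.2] [ 456.4 -226.7]
spectrometer 0.74 [67.8, 77.3, 69.6, 143.0] [664.3 408.4]
spectrometer 0.35 [331.0, 212.7, 18.3, 19.9] [ 447.6 -207.3]
sampler 0.76 [370.3, 118.1, 74.1, 90.1] [ 605.1 -406. ]
balance 0.84 [232.1, 101.6, 57.8, 83.2] [675.5 -14.2]
wash_bottle 0.77 [167.7, 116.9, 27.6, 30.1] [733.4 211.1]
sample_jar 0.75 [373.2, 256.2, 18.8, 15.8] [ 340.1 -315.6]
side [-27.1 545.4 543.6] 351.2450187856343 -0.03792521916146097
wheel 0.93 [287.3, 195.8, 38.7, 23.8] [450.1 -64.6]
pan 0.93 [199.8, 248.7, 31.7, 27.2] [448.8 238.2]
cover 0.61 [181.7, 203.2, 37.0, 37.9] [546.4 205.2]
cover 0.6 [253.7, 207.2, 37.1, 37.9] [419.4  95.4]
crystal 0.71 [358.2, 190.6, 19.0, 15.1] [ 355.2 -206.4]
crystal 0.5 [328.5, 174.8, 19.5, 18.6] [ 455.1 -209.6]
sampler 0.76 [301.0, 115.6, 80.6, 50.7] [ 575.6 -383.9]
balance 0.7 [195.4, 151.8, 85.7, 52.2] [641.4   8.9]
balance 0.55 [288.1, 196.1, 37.1, 23.8] [411.8 -15.8]
wash_bottle 0.83 [147.6, 155.2, 30.6, 62.8] [827.8 149.6]
sample_jar 0.82 [385.5, 171.9, 19.0, 22.3] [ 315.5 -265.6]
-18.700000000000003 {'t': 1.0, 'joints': array([ 1.1,  0.5, -0. ,  1.5,  0. ,  1.1, -0.1]), 'dq': array([-0., -0., -0., -0., -0.,  0., -0.]), 'joint_torque': array([  0. , -57.1,   1. , -25.2,  -0.1,   0. ,   0. ]), 'ee_pos': array([ 237.3, -605.1,  238.7]), 'tool_rot': array([ 3.1,  0.6, -0. ]), 'force': array([ 0.3, -0.4,  1.1]), 'torque': array([-0.,  0.,  0.]), 'finger_force': 0.0, 'gripper_width': 88.20472456873391}
```

View pics/top0.png

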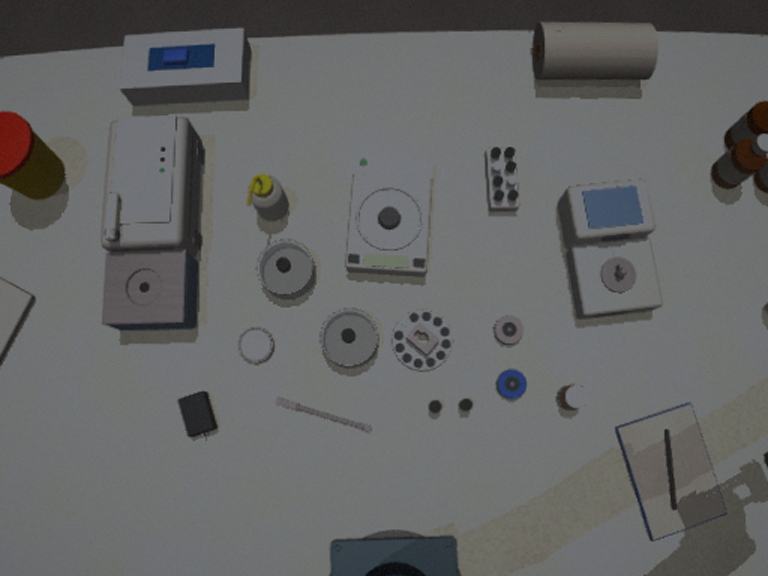

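View pics/side0.png

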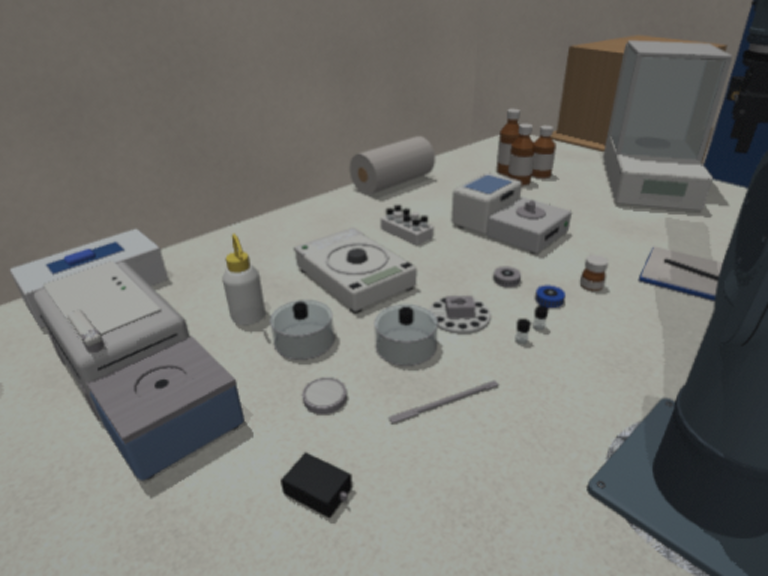

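Top view (pic px): spectrometer recess (144,287), sampler spindle (618,274), balance boss (389,217), near cover (348,337), grey crystal (508,331), blue decoy (511,384), wheel (421,341), pan (256,345). The side view agrees.

```bash
python3 - <<'E'
from h import *
np.set_printoptions(suppress=True,precision=2)
c=camera("top")
for n,u,v,z in [("recess",144,287,81),("spindle",618,273,84),("boss",389,217,64),("knobnear",348,336,72),("knobfar",283,265,72),("crystal",508,330,18),("wheel",421,342,8),("pan",256,345,12),("jar",572,396,58)]:
    p=at(c,u/1.5,v/1.5,z); print(n,p[:2],np.hypot(*p[:2]))
# axes
for n,a,b,z in [("samp",(578,315),(660,305),50),("spec",(105,251),(196,255),86),("bal",(347,271),(426,274),50)]:
    p,q=at(c,a[0]/1.5,a[1]/1.5,z),at(c,b[0]/1.5,b[1]/1.5,z); d=p-q; print(n,np.degrees(np.arctan2(d[1],d[0]))-90,np.hypot(*d[:2]))
w=camera("wrist"); save(w,"w0",k=1.5); s=telemetry.read_state()
R=cv2.Rodrigues(np.array(s["tool_rot"]))[0]; T=w["T"]
print(R); print(R.T@(T[:3,3]-s["ee_pos"]),"\n",R.T@T[:3,:3],w["mtx"],w["k1"])
cv2.imwrite("pics/tc.png",cv2.resize(c["frame"][190:270,200:360],None,fx=5,fy=5,interpolation=cv2.INTER_CUBIC)[:,:,::-1])
E
```

```text
recess [550.   422.68] 693.6564149037889
spindle [ 547.48 -404.74] 680.8397523609548
boss [667.    -9.47] 667.0718191870127
knobnear [455.18  66.99] 460.07865370248516
knobfar [583.29 178.27] 609.9226382056123
crystal [ 463.79 -216.14] 511.6844971335459
wheel [448.83 -59.8 ] 452.79587734069366
pan [451.87 236.78] 510.14452598786727
jar [ 340.45 -312.32] 462.0132101269149
samp 4.7145409385704085 152.519209906105
spec -4.645317807256731 167.36548297734245
bal -4.096074980725376 139.8513619866051
[[ 0.93  0.37 -0.  ]
 [ 0.37 -0.93 -0.  ]
 [-0.    0.   -1.  ]]
[  82.34   -0.99 -144.7 ] 
 [[-0.    0.95  0.31]
 [ 1.    0.   -0.  ]
 [-0.    0.31 -0.95]] [[272.9    0.   254.3 ]
 [  0.   272.9  190.41]
 [  0.     0.     1.  ]] -0.06484789799139493
```

View pics/tc.png

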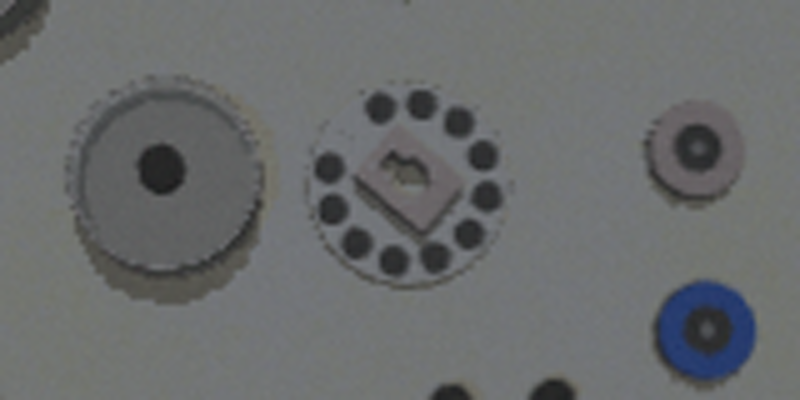

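Call:
apply_moves(
  series=[
    [0.31,0.2,-0.03,0,0,-0.3],
    [0.31,0.2,-0.03,0,0,-0.3],
    [0.31,0.2,-0.03,0,0,-0.3],
    [0.31,0.2,-0.03,0,0,-0.3],
    [0.31,0.2,-0.03,0,0,-0.3],
    [0.31,0.2,-0.03,0,0,-0.3],
    [0.31,0.2,-0.03,0,0,-0.3],
    [0.31,0.2,-0.03,0,0,-0.3],
    [0.31,0.2,-0.03,0,0,-0.3],
  ],
  hand=0.0,
  newtons=25,
)

```text
t: 2.22
ee_pos: [545.7, -407.0, 208.9]
tool_rot: [3.139, 0.111, -0.001]
force: [-1.0, 0.1, 0.1]
gripper_width: 88.1
finger_force: 0.0
```

```bash
python3 - <<'E'
from h import *
np.set_printoptions(suppress=True,precision=3)
w=camera("wrist"); save(w,"w1",k=1.5); np.save("w1.npy",dict(w),allow_pickle=True); s=telemetry.read_state(); print(s["t"],s["ee_pos"],s["tool_rot"],s["joints"])
E
```

```text
2.275 [ 545.793 -406.875  208.963] [ 3.139  0.111 -0.001] [ 0.571  0.619  0.005  1.474 -0.002  1.049 -0.924]
```

View pics/w1.png

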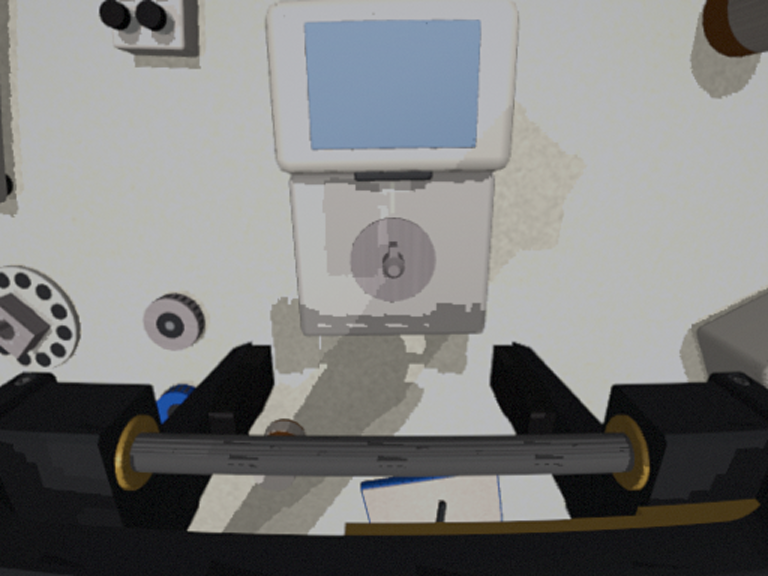

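Platter centre at (393,260), spindle tip (394,267?), deck corners (302,333)/(484,330); the key line points up the image. Compute, then move to the crystal.

```bash
python3 - <<'E'
from h import *
np.set_printoptions(suppress=True,precision=2)
w=np.load("w1.npy",allow_pickle=True).item()
A=lambda u,v,z:at(w,u/1.5,v/1.5,z)
print(A(393,260,60),A(394,272,86))
L=[A(351,260,60),A(435,260,60),A(393,218,60),A(393,302,60)]; print(L)
g=w["frame"]; m=cv2.cvtColor(g,cv2.COLOR_RGB2GRAY)
for a,b in [((276,172),(514,172)),((305,22),(477,22)),((312,149),(476,149)),((350,178),(440,178)),((302,333),(484,331))]:
    p=A(*a,60);q=A(*b,60);d=p-q; print(np.degrees(np.arctan2(d[1],d[0]))-90)
save(w,"w1c",(225,135,80,75),8)
s=telemetry.read_state();R=cv2.Rodrigues(np.array(s["tool_rot"]))[0];print(np.degrees(np.arctan2(R[1,0],R[0,0])))
# crystal
print("crystal top", A(174,322,18),"r",A(144,322,18),A(201,322,18))
E
```

```text
[ 550.85 -414.35   60.  ] [ 549.28 -414.43   86.  ]
[array([ 548.67, -383.32,   60.  ]), array([ 553.07, -445.42,   60.  ]), array([ 581.9 , -411.88,   60.  ]), array([ 517.75, -417.  ,   60.  ])]
4.12791862044601
4.193013059134202
4.137630318955232
4.1217915571936885
4.695202680984778
4.066503451004554
crystal top [ 468.51 -223.23   18.  ] r [ 466.31 -194.88   18.  ] [ 470.44 -248.35   18.  ]
```

View pics/w1c.png

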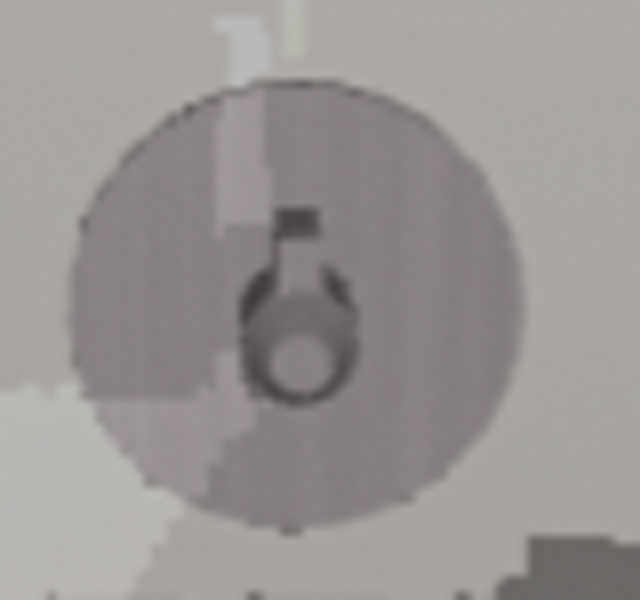

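Call:
apply_moves(
  series=[
    [-0.08,0.185,-0.08,0,0,1.57],
    [-0.08,0.185,-0.08,0,0,1.57],
    [-0.08,0.185,-0.08,0,0,1.57],
    [-0.08,0.185,-0.08,0,0,1.57],
    [-0.08,0.185,-0.08,0,0,1.57],
    [-0.08,0.185,-0.08,0,0,1.57],
    [-0.08,0.185,-0.08,0,0,1.57],
    [-0.08,0.185,-0.08,0,0,1.57],
    [-0.08,0.185,-0.08,0,0,1.57],
    [-0.08,0.185,-0.08,0,0,1.57],
    [-0.08,0.185,-0.08,0,0,1.57],
    [-0.08,0.185,-0.08,0,0,1.57],
  ],
)

```text
t: 3.78
ee_pos: [467.3, -220.3, 128.8]
tool_rot: [2.14, 2.3, -0.0]
force: [0.2, 0.1, -0.2]
gripper_width: 88.0
finger_force: 0.0
```

```bash
cat >> h.py <<'E'
def state():
    s=telemetry.read_state();R=cv2.Rodrigues(np.array(s["tool_rot"]))[0]
    print("t",round(s["t"],2),"tcp",np.round(s["ee_pos"],1),"yaw",round(np.degrees(np.arctan2(R[1,0],R[0,0])),2),"tilt",np.round(np.degrees(R[:2,2]),2),"w",round(s["gripper_width"],1),"q",np.round(s["joints"],2)); return s,R
def ell(m):
    cs=max(cv2.findContours(m["mask"].astype(np.uint8),0,1)[0],key=cv2.contourArea); return cv2.fitEllipse(cs)
E
python3 - <<'E'
from h import *
np.set_printoptions(suppress=True,precision=2)
w=camera("wrist"); save(w,"w2",k=1.5); np.save("w2.npy",dict(w),allow_pickle=True); s,R=state()
for k in ["crystal","wheel"]:
    for m in spotter.masks_of("wrist",k): 
        r=m["rect"];print(k,round(m["conf"],2),r,at(w,r[0]+r[2]/2,r[1]+r[3]/2,12)[:2])
# fingertip projections at tool frame
for y in (-44,44): print(proj(w,s["ee_pos"]+R@np.array([0,y,0]))*1.5)
E
```

```text
t 3.83 tcp [ 467.3 -220.2  128.8] yaw 94.14 tilt [ 0.   -0.01] w 88.3 q [ 0.67  0.5  -0.4   1.96  0.28  0.74  0.17]
crystal 0.79 [226.1, 156.3, 50.6, 56.4] [ 464.33 -218.02]
crystal 0.6 [132.4, 147.1, 49.8, 58.0] [ 369.79 -215.95]
wheel 0.86 [185.9, 0.2, 128.3, 77.0] [454.04 -85.97]
[[272.01 368.07]]
[[490.71 367.93]]
```

View pics/w2.png

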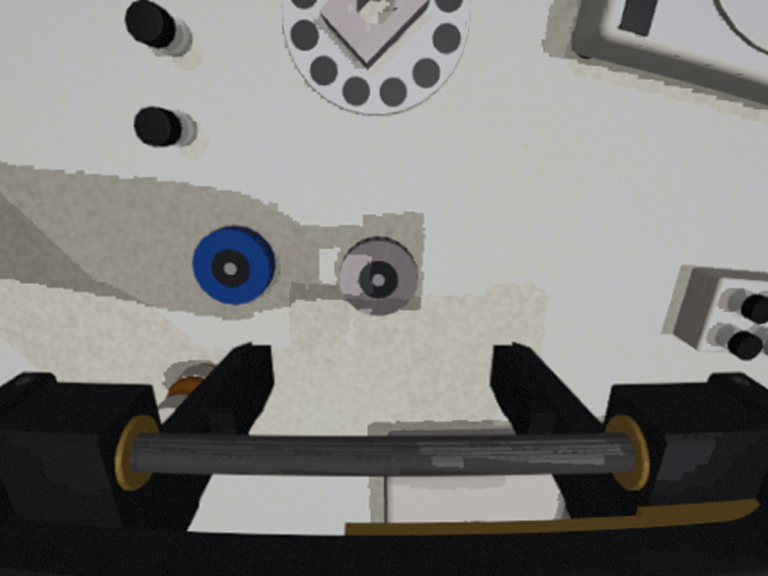

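Grey crystal top centred at (378,277), blue decoy at (233,265), wheel at the top edge.

```bash
python3 - <<'E'
from h import *
np.set_printoptions(suppress=True,precision=2)
w=np.load("w2.npy",allow_pickle=True).item(); w1=np.load("w1.npy",allow_pickle=True).item()
A=lambda w,u,v,z:at(w,(u+.5)/1.5-.5,(v+.5)/1.5-.5,z)[:2]
print("crystal w2",A(w,378,277,18),"dark disc",A(w,377.5,280,18),"w1",A(w1,173.5,322,18), A(w1,170,324,18))
print("ext w2",A(w,339,277,18),A(w,418,277,18),A(w,378,315,18))
print("blue", A(w,233,265,18),A(w1,180,400,18))
print("sampler",A(w1,262.2*1.5,173.1*1.5,60),A(w1,262.75*1.5,180.25*1.5,86))
E
```

```text
crystal w2 [ 464.69 -216.14] dark disc [ 464.5  -218.22] w1 [ 468.71 -222.55] [ 466.46 -219.07]
ext w2 [ 439.27 -217.97] [ 490.75 -214.27] [ 466.53 -242.87]
blue [ 369.76 -214.7 ] [ 385.64 -220.48]
sampler [ 551.31 -414.35] [ 550.6  -414.24]
```

Call:
apply_moves(
  series=[
    [-0.0025,0.003,-0.06,0,0,0],
    [-0.0025,0.003,-0.1,0,0,0],
    [-0.0025,0.003,-0.12,0,0,0],
    [-0.0025,0.003,-0.12,0,0,0],
    [-0.0025,0.003,-0.12,0,0,0],
  ],
  hand=0.15,
  newtons=35,
)

```text
t: 4.55
ee_pos: [465.5, -217.3, 9.5]
tool_rot: [2.138, 2.3, 0.001]
force: [-0.5, -0.6, 0.7]
gripper_width: 75.1
finger_force: 0.0
```

Call:
apply_moves(
  series=[
    [0,0,0,0,0,0],
    [0,0,0,0,0,0],
    [0,0,0,0,0,0],
    [0,0,0,0,0,0],
    [0,0,0,0,0,0],
    [0,0,0,0,0,0],
    [0,0,0.03,0,0,0],
    [0,0,0.03,0,0,0],
  ],
  hand=1.0,
  newtons=35,
)

```text
t: 5.55
ee_pos: [466.0, -217.6, 39.9]
tool_rot: [2.137, 2.299, 0.002]
force: [0.0, -0.0, -3.4]
gripper_width: 50.7
finger_force: 35.0
```

Call:
apply_moves(
  series=[
    [0,0,0.06,0,0,0],
    [0.005,0.64,0.16,0,0,-1.73],
    [0.005,0.64,0.16,0,0,-1.73],
    [0.005,0.64,0.16,0,0,-1.73],
    [0.005,0.64,0.16,0,0,-1.73],
    [0.005,0.64,0.16,0,0,-1.73],
    [0.005,0.64,0.16,0,0,-1.73],
    [0.005,0.64,0.16,0,0,-1.73],
    [0.005,0.64,0.16,0,0,-1.73],
    [0.005,0.64,0.16,0,0,-1.73],
    [0.005,0.64,0.16,0,0,-1.73],
    [0.005,0.64,0.16,0,0,-1.73],
    [0.005,0.64,0.16,0,0,-1.73],
    [0.005,0.64,0.16,0,0,-1.73],
    [0.005,0.64,0.16,0,0,-1.73],
    [0.005,0.64,0.16,0,0,-1.73],
  ],
)

```text
t: 7.55
ee_pos: [470.3, 421.6, 198.5]
tool_rot: [3.138, -0.138, -0.0]
force: [0.1, 0.1, -2.3]
gripper_width: 50.9
finger_force: 35.0
```

```bash
python3 - <<'E'
from h import *
w=camera("wrist"); save(w,"w3",k=1.5); np.save("w3.npy",dict(w),allow_pickle=True); s,R=state()
E
```

```text
t 7.6 tcp [470.2 422.  198.7] yaw -5.01 tilt [-0.   -0.02] w 50.6 q [-0.73  0.55 -0.11  1.62  0.07  0.97 -2.52]
```

View pics/w3.png

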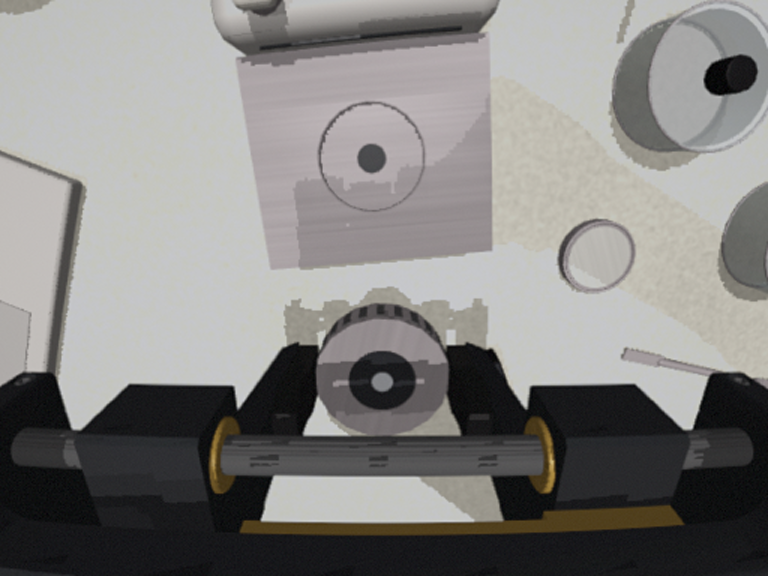

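Recess rim is centred at (371,156), its dark floor dot at (372,158); crystal held squarely at (382,377).

```bash
python3 - <<'E'
from h import *
np.set_printoptions(suppress=True,precision=2)
w=np.load("w3.npy",allow_pickle=True).item()
A=lambda w,u,v,z:at(w,(u+.5)/1.5-.5,(v+.5)/1.5-.5,z)[:2]
print("recess",A(w,371.5,156,86),A(w,372,158,81),"left/right",A(w,318,156,86),A(w,425,156,86),A(w,371,101,86),A(w,371,211,86))
print("crystal held",A(w,382,376,208),A(w,382,381,208),"r",A(w,317,376,208),A(w,448,376,208))
print("pan",A(w,597,256,8)); print("knob", A(w,740,72,72))
p,q=A(w,240,60,86),A(w,488,36,86);d=p-q;print(np.degrees(np.arctan2(d[1],d[0]))-90)
p,q=A(w,271,268,86),A(w,491,250,86);d=p-q;print(np.degrees(np.arctan2(d[1],d[0]))-90)
E
```

```text
recess [549.72 421.72] [548.47 421.65] left/right [552.67 453.88] [546.95 389.59] [580.65 419.09] [516.79 425.17]
crystal held [471.69 422.41] [469.54 422.6 ] r [473.79 446.84] [469.43 397.6 ]
pan [451.97 238.53]
knob [585.65 182.65]
-0.1078824538411709
-0.2208078244681957
```

Call:
apply_moves(
  series=[
    [0.0785,0,-0.03,0,0,0.08],
    [0.0785,0,-0.03,0,0,0.08],
    [0.0785,0,-0.06,0,0,0.08],
    [0.0785,0,-0.09,0,0,0.08],
    [0.0785,0,-0.1,0,0,0.08],
    [0.0785,0,-0.107,0,0,0.08],
    [0.0785,0,-0.107,0,0,0.08],
    [0.0785,0,-0.107,0,0,0.08],
  ],
)

```text
t: 8.6
ee_pos: [548.9, 423.4, 92.9]
tool_rot: [-3.14, 0.01, -0.002]
force: [-0.0, -0.3, -2.7]
gripper_width: 50.3
finger_force: 35.0
```

```bash
python3 - <<'E'
from h import *
s,R=state(); print(s["force"])
E
```

```text
t 8.6 tcp [548.9 423.4  92.9] yaw -0.36 tilt [0.08 0.07] w 50.3 q [-0.66  0.77 -0.1   1.5   0.09  0.87 -2.37]
[-0.0076348  -0.26203508 -2.74486839]
```

Call:
apply_moves(
  series=[
    [0,-0.001,-0.002,0,0,0],
    [0,-0.001,-0.002,0,0,0],
    [0,-0.001,-0.002,0,0,0],
  ],
)

```text
t: 8.98
ee_pos: [548.8, 422.2, 90.4]
tool_rot: [-3.141, 0.01, -0.001]
force: [-0.0, -0.2, 1.3]
gripper_width: 50.7
finger_force: 35.0
```

Call:
apply_moves(
  series=[
    [0,0,0,0,0,0],
    [0,0,0,0,0,0],
    [0,0,0,0,0,0],
    [0,0,0,0,0,0],
    [0,0,0.05,0,0,0],
    [0,0,0.1,0,0,0],
    [-0.03,0,0.12,0,0,0],
    [-0.08,0,0.12,0,0,0],
    [-0.08,0,0.12,0,0,0],
  ],
  hand=0.15,
)

```text
t: 10.1
ee_pos: [464.1, 423.1, 210.0]
tool_rot: [-3.141, 0.002, 0.004]
force: [-0.5, 0.7, 0.5]
gripper_width: 75.2
finger_force: 0.0
```

```bash
python3 - <<'E'
from h import *
w=camera("wrist"); save(w,"w4",k=1.5); np.save("w4.npy",dict(w),allow_pickle=True); s,R=state()
E
```

```text
t 10.15 tcp [466.8 422.4 210.1] yaw -0.2 tilt [-0.03  0.01] w 74.7 q [-0.72  0.54 -0.13  1.62  0.08  1.   -2.44]
```

View pics/w4.png

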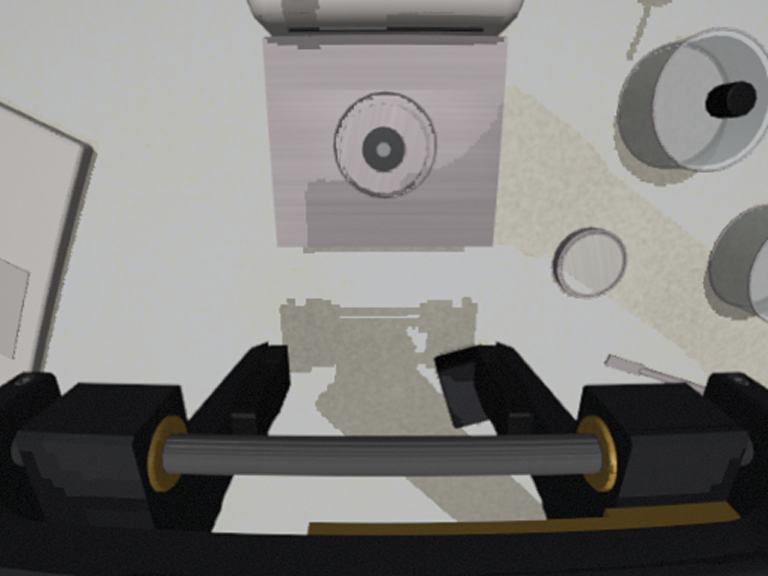

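Crystal sits inside the recess rim, level, around (384,148). Pan at (590,262).

```bash
python3 - <<'E'
from h import *
np.set_printoptions(suppress=True,precision=2)
w=np.load("w4.npy",allow_pickle=True).item()
A=lambda w,u,v,z:at(w,(u+.5)/1.5-.5,(v+.5)/1.5-.5,z)[:2]
print("crystal",A(w,384,148,99),A(w,383.5,150,99));print("pan top",A(w,592,261,12),A(w,590,262.5,6),A(w,556,262,12),A(w,627,262,12))
E
```

```text
crystal [547.64 422.69] [546.5  422.98]
pan top [454.88 239.09] [451.89 237.48] [453.89 271.52] [454.09 206.65]
```

Call:
apply_moves(
  series=[
    [-0.013,-0.184,-0.05,0,0,0],
    [-0.013,-0.184,-0.1,0,0,0],
    [-0.013,-0.184,-0.14,0,0,0],
    [-0.013,-0.184,-0.14,0,0,0],
    [-0.013,-0.184,-0.18,0,0,0],
    [-0.013,-0.184,-0.2,0,0,0],
    [-0.013,-0.184,-0.206,0,0,0],
    [-0.013,-0.184,-0.206,0,0,0],
    [-0.013,-0.184,-0.206,0,0,0],
  ],
  hand=0.0,
)

```text
t: 11.28
ee_pos: [456.3, 238.2, 4.6]
tool_rot: [-3.141, 0.01, -0.002]
force: [0.2, 0.4, 0.4]
gripper_width: 87.8
finger_force: 0.0
```

Call:
apply_moves(
  series=[
    [0,0,0,0,0,0],
    [0,0,0,0,0,0],
    [0,0,0,0,0,0],
    [0,0,0,0,0,0],
    [0,0,0,0,0,0],
    [0,0,0.05,0,0,0],
    [0,0,0.05,0,0,0],
  ],
  hand=1.0,
  newtons=20,
)

```text
t: 12.15
ee_pos: [457.3, 239.0, 56.1]
tool_rot: [-3.139, 0.01, -0.007]
force: [-0.3, 0.4, -0.5]
gripper_width: 62.6
finger_force: 20.0
```

Call:
apply_moves(
  series=[
    [0,0,0.06,0,0,0],
    [0,0,0.12,0,0,0],
    [0.13,-0.248,0.124,0,0,0],
    [0.13,-0.248,0.124,0,0,0],
    [0.13,-0.248,0.124,0,0,0],
    [0.13,-0.248,0.124,0,0,0],
    [0.13,-0.248,0.124,0,0,0],
    [0.13,-0.248,0.124,0,0,0],
    [0.13,-0.248,0.124,0,0,0],
  ],
)

```text
t: 13.28
ee_pos: [584.4, -8.7, 176.7]
tool_rot: [-3.141, 0.008, 0.003]
force: [-0.1, 0.3, -0.2]
gripper_width: 62.6
finger_force: 20.0
```

```bash
python3 - <<'E'
from h import *
w=camera("wrist"); save(w,"w5",k=1.5); np.save("w5.npy",dict(w),allow_pickle=True); s,R=state()
E
```

```text
t 13.32 tcp [584.5  -8.2 177. ] yaw -0.22 tilt [-0.09  0.05] w 63.2 q [-0.02  0.5  -0.05  1.77  0.03  0.88 -1.66]
```

View pics/w5.png

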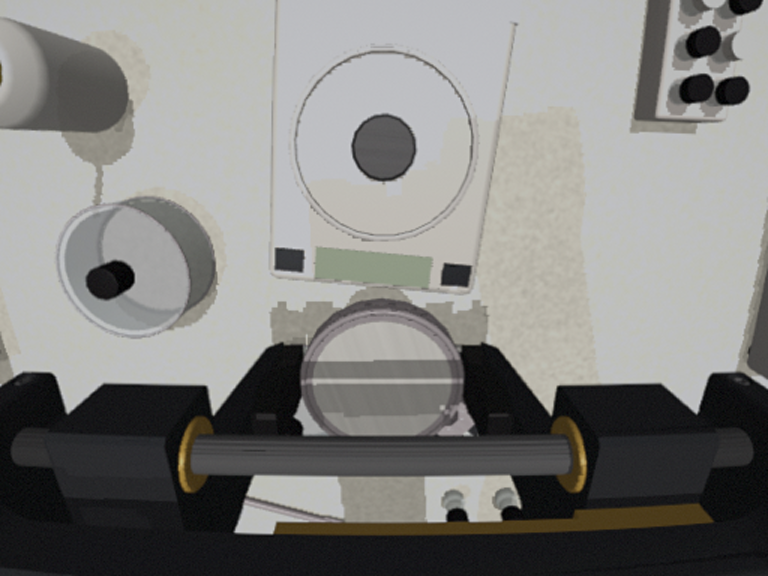

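Ring centre about (384,145), boss (384,147), held pan top centred about (382,372).

```bash
python3 - <<'E'
from h import *
np.set_printoptions(suppress=True,precision=2)
w=np.load("w5.npy",allow_pickle=True).item()
A=lambda w,u,v,z:at(w,(u+.5)/1.5-.5,(v+.5)/1.5-.5,z)[:2]
print("ring",A(w,384.5,145,54),[A(w,*p,54) for p in ((294,145),(475,145),(384,51),(384,239))])
print("boss",A(w,384,147,64)); print("pan",A(w,382,372,185),[A(w,*p,185) for p in ((301,375),(464,375),(382,309))])
E
```

```text
ring [669.92  -9.71] [array([670.45,  46.73]), array([669.94, -66.16]), array([723.37,  -9.58]), array([610.37,  -9.2 ])]
boss [668.65  -9.35]
pan [586.88  -7.77] [array([585.62,  23.08]), array([585.34, -38.99]), array([612.53,  -7.89])]
```

Call:
apply_moves(
  series=[
    [0.085,-0.0015,-0.02,0,0,0],
    [0.085,-0.0015,-0.06,0,0,0],
    [0.085,-0.0015,-0.08,0,0,0],
    [0.085,-0.0015,-0.08,0,0,0],
    [0.085,-0.0015,-0.1,0,0,0],
    [0.085,-0.0015,-0.112,0,0,0],
    [0.085,-0.0015,-0.116,0,0,0],
    [0.085,-0.0015,-0.116,0,0,0],
    [0.085,-0.0015,-0.116,0,0,0],
  ],
)

```text
t: 14.45
ee_pos: [670.8, -11.6, 62.3]
tool_rot: [-3.142, 0.01, -0.001]
force: [-0.5, -0.2, -0.5]
gripper_width: 62.6
finger_force: 20.0
```

Call:
apply_moves(
  series=[
    [-0.001,0.001,-0.0015,0,0,0],
    [-0.001,0.001,-0.0015,0,0,0],
    [-0.001,0.001,-0.0015,0,0,0],
  ],
)

```text
t: 14.82
ee_pos: [669.4, -10.6, 60.3]
tool_rot: [-3.142, 0.01, -0.0]
force: [0.2, 0.3, -0.2]
gripper_width: 62.8
finger_force: 20.0
```

Call:
apply_moves(
  series=[
    [0,0,0,0,0,0],
    [0,0,0,0,0,0],
    [0,0,0,0,0,0],
    [0,0,0.04,0,0,0],
    [0,0,0.1,0,0,0],
    [-0.06,0,0.12,0,0,0],
    [-0.09,0,0.12,0,0,0],
    [-0.09,0,0.12,0,0,0],
  ],
  hand=0.05,
)

```text
t: 15.82
ee_pos: [577.6, -10.8, 180.8]
tool_rot: [3.141, -0.01, -0.001]
force: [1.1, -0.4, 0.2]
gripper_width: 83.7
finger_force: 0.0
```

```bash
python3 - <<'E'
from h import *
w=camera("wrist"); save(w,"w6",k=1.5); np.save("w6.npy",dict(w),allow_pickle=True); s,R=state()
E
```

```text
t 15.88 tcp [579.2 -10.7 180.7] yaw -0.36 tilt [ 0.04 -0.  ] w 83.7 q [-0.02  0.49 -0.05  1.78  0.03  0.88 -1.66]
```

View pics/w6.png

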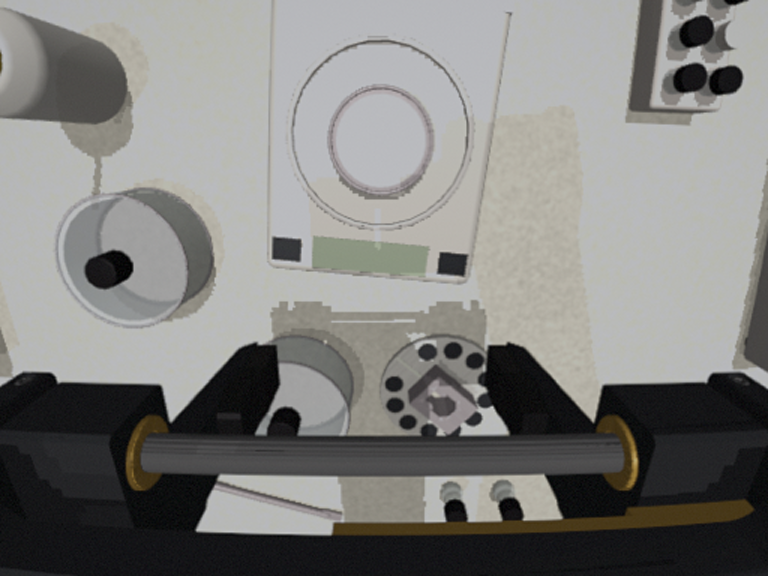

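Pan sits on the boss, concentric with the ring (centre ~(381,138)). Cover next.

Call:
apply_moves(
  series=[
    [-0.125,0.06,-0.01,0,0,0],
    [-0.125,0.06,-0.01,0,0,0],
    [-0.125,0.06,-0.01,0,0,0],
    [-0.125,0.06,-0.01,0,0,0],
    [-0.125,0.06,-0.01,0,0,0],
  ],
  hand=0.3,
)

```text
t: 16.5
ee_pos: [456.7, 48.9, 170.6]
tool_rot: [-3.141, 0.012, -0.003]
force: [-0.1, 0.2, 0.3]
gripper_width: 62.0
finger_force: 0.0
```

```bash
python3 - <<'E'
from h import *
w=camera("wrist"); save(w,"w7",k=1.5); np.save("w7.npy",dict(w),allow_pickle=True); s,R=state()
E
```

```text
t 16.55 tcp [456.4  48.8 170.5] yaw -0.44 tilt [0.1 0. ] w 61.6 q [-0.14  0.32 -0.08  2.08  0.04  0.74 -1.82]
```

View pics/w7.png

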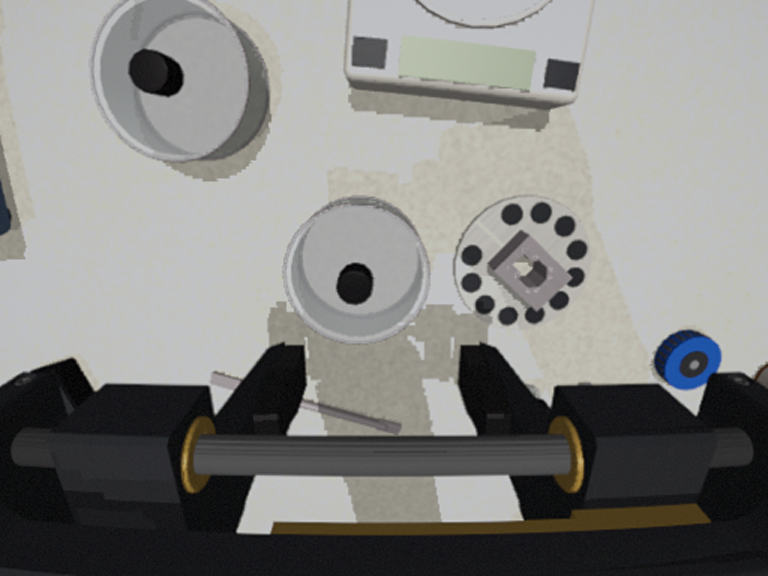

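Knob top at about (355,287); the cover's top rim spans columns 284–430. Wheel hub at (530,268) with the white line toward (478,222).

```bash
python3 - <<'E'
from h import *
np.set_printoptions(suppress=True,precision=2)
w=np.load("w7.npy",allow_pickle=True).item()
A=lambda w,u,v,z:at(w,(u+.5)/1.5-.5,(v+.5)/1.5-.5,z)[:2]
g=cv2.cvtColor(w["frame"],cv2.COLOR_RGB2GRAY)
b=(g[165:215,215:260]<60).astype(np.uint8); n,l,st,ce=cv2.connectedComponentsWithStats(b)
i=1+st[1:,4].argmax(); x,y,ww,hh=st[i,:4]; print("knob blob",x+215,y+165,ww,hh)
# fit model: knob top (z72) and bottom (z50) circles r12 silhouettes
from scipy.optimize import minimize
t=np.linspace(0,2*np.pi,60); M=(l==i).astype(np.uint8); yy,xx=np.nonzero(M)
def mod(p):
    P=np.vstack([np.c_[p[0]+12*np.cos(t),p[1]+12*np.sin(t),0*t+z] for z in (50,72)]); return proj(w,P)
def cost(p): q=mod(p); return np.abs(np.r_[q.min(0)-[x+215-.5,y+165-.5],q.max(0)-[x+215+ww-.5,y+165+hh-.5]]).sum()
r=minimize(cost,[455,67],method="Nelder-Mead"); print("knob",r.x,r.fun)
print("top rim",[A(w,*p,50) for p in((284,270),(430,270),(357,197),(357,342))])
# wheel: hub top corners z=30, disc z=8
print("disc",[A(w,*p,8) for p in((454,262),(588,262),(528,195))])
p,q=A(w,502,243,8),A(w,478,221,8); d=q-p; print("line",p,q,np.degrees(np.arctan2(d[1],d[0])))
save(w,"w7c",(300,125,96,96),6)
E
```

```text
knob blob 225 176 23 27
knob [454.93  66.05] 5.973550857541596
top rim [array([462.81, 115.97]), array([462.04,  17.28]), array([510.92,  65.29]), array([408.84,  67.96])]
disc [array([456.32,  -6.3 ]), array([ 455.81, -112.89]), array([507.65, -59.47])]
line [471.21 -42.72] [488.23 -23.06] 49.124480163384
```

View pics/w7c.png

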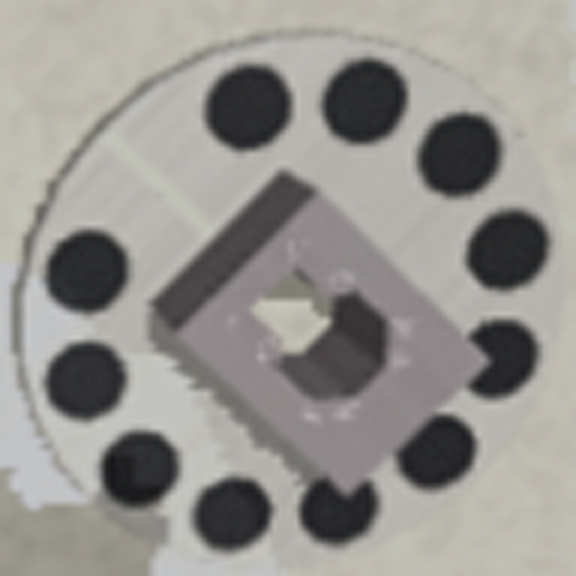

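Call:
apply_moves(
  series=[
    [-0.0015,0.0175,-0.05,0,0,0],
    [-0.0015,0.0175,-0.09,0,0,0],
    [-0.0015,0.0175,-0.11,0,0,0],
    [-0.0015,0.0175,-0.116,0,0,0],
    [-0.0015,0.0175,-0.116,0,0,0],
    [-0.0015,0.0175,-0.116,0,0,0],
  ],
)

```text
t: 17.3
ee_pos: [453.9, 66.9, 55.0]
tool_rot: [-3.141, 0.01, -0.003]
force: [0.3, -0.5, 0.4]
gripper_width: 61.7
finger_force: 0.0
```

Call:
apply_moves(
  series=[
    [0,0,0,0,0,0],
    [0,0,0,0,0,0],
    [0,0,0,0,0,0],
    [0,0,0,0,0,0],
    [0,0,0,0,0,0],
    [0,0,0,0,0,0],
    [0,0,0.04,0,0,0],
    [0,0,0.04,0,0,0],
  ],
  hand=1.0,
  newtons=25,
)

```text
t: 18.3
ee_pos: [454.5, 67.2, 95.9]
tool_rot: [-3.141, 0.01, -0.006]
force: [2.3, 0.0, -1.2]
gripper_width: 23.0
finger_force: 25.0
```

```bash
python3 - <<'E'
from h import *
np.set_printoptions(suppress=True,precision=2)
s,R=state()
w=np.load("w7.npy",allow_pickle=True).item()
C={k:at(w,300+(u+.5)/6-.5,125+(v+.5)/6-.5,30)[:2] for k,(u,v) in dict(l=(175,331),t=(315,188),r=(492,360),b=(350,495)).items()}
print(C,"centre",sum(C.values())/4)
f=lambda a:(np.degrees(np.arctan2(a[1],a[0])),np.hypot(*a))
print("x",f(C["t"]-C["r"]),f(C["l"]-C["b"]),"y",f(C["l"]-C["t"]),f(C["b"]-C["r"]))
p,q=[at(w,300+(u+.5)/6-.5,125+(v+.5)/6-.5,8)[:2] for u,v in((210,220),(108,138))]; print("line",p,q,f(q-p))
E
```

```text
t 18.3 tcp [454.5  67.2  95.9] yaw -0.36 tilt [0.23 0.05] w 23.0 q [-0.18  0.45 -0.08  2.13  0.07  0.56 -1.88]
{'l': array([456.09, -31.42]), 't': array([482.4 , -54.61]), 'r': array([450.19, -91.26]), 'b': array([423.64, -67.45])} centre [453.08 -61.18]
x (np.float64(48.68626095619803), np.float64(48.79134110042043)) (np.float64(47.9887605369532), np.float64(48.48778728725457)) y (np.float64(138.60646865807718), np.float64(35.0692754784542)) (np.float64(138.11430153525953), np.float64(35.661278482739164))
line [471.9  -42.76] [487.76 -22.04] (np.float64(52.568654054400994), np.float64(26.092161310137993))
```

Call:
apply_moves(
  series=[
    [0,0,0.055,0,0,0],
    [0.213,-0.077,0.07,0,0,0],
    [0.213,-0.077,0.07,0,0,0],
    [0.213,-0.077,0.07,0,0,0],
    [0.213,-0.077,0.07,0,0,0],
    [0.213,-0.077,0.07,0,0,0],
    [0.213,-0.077,0.05,0,0,0],
    [0.213,-0.077,0.05,0,0,0],
    [0.213,-0.077,0.05,0,0,0],
  ],
)

```text
t: 19.42
ee_pos: [664.9, -9.5, 143.7]
tool_rot: [-3.141, 0.008, 0.002]
force: [0.3, -0.4, 0.0]
gripper_width: 23.5
finger_force: 25.0
```

```bash
python3 - <<'E'
from h import *
np.set_printoptions(suppress=True,precision=2)
s,R=state()
w=np.load("w6.npy",allow_pickle=True).item()
A=lambda w,u,v,z:at(w,(u+.5)/1.5-.5,(v+.5)/1.5-.5,z)[:2]
print("ring w6",[A(w,*p,54) for p in((287,132),(472,132),(380,41),(380,227))])
E
```

```text
t 19.43 tcp [664.9  -9.5 143.7] yaw -0.3 tilt [-0.08  0.01] w 23.5 q [-0.02  0.67 -0.05  1.56  0.04  0.91 -1.66]
ring w6 [array([671.79,  49.14]), array([671.04, -67.09]), array([723.06,  -9.67]), array([610.96,  -8.85])]
```

Call:
apply_moves(
  series=[
    [0.0025,0,-0.015,0,0,0],
    [0.0025,0,-0.028,0,0,0],
    [0.0025,0,-0.035,0,0,0],
    [0.0025,0,-0.037,0,0,0],
    [0.0025,0,-0.037,0,0,0],
  ],
)

```text
t: 20.05
ee_pos: [668.4, -10.1, 107.2]
tool_rot: [3.142, -0.01, 0.0]
force: [0.6, 0.7, -1.1]
gripper_width: 23.3
finger_force: 25.0
```

Call:
apply_moves(
  series=[
    [0,0,-0.002,0,0,0],
    [0,0,-0.002,0,0,0],
    [0,0,-0.002,0,0,0],
  ],
)

```text
t: 20.42
ee_pos: [668.5, -10.1, 105.4]
tool_rot: [-3.142, 0.01, -0.0]
force: [-0.2, 0.8, -1.1]
gripper_width: 23.3
finger_force: 25.0
```

Call:
apply_moves(
  series=[
    [0,0,0,0,0,0],
    [0,0,0,0,0,0],
    [0,0,0,0,0,0],
    [0,0,0.05,0,0,0],
    [0,0,0.08,0,0,0],
    [-0.2155,-0.051,0.03,0,0,0.848],
    [-0.2155,-0.051,0.03,0,0,0.848],
    [-0.2155,-0.051,0.03,0,0,0.848],
    [-0.2155,-0.051,0.03,0,0,0.848],
    [-0.2155,-0.051,0.03,0,0,0.848],
    [-0.2155,-0.051,0.03,0,0,0.848],
    [-0.2155,-0.051,0.03,0,0,0.848],
  ],
  hand=0.25,
)

```text
t: 21.92
ee_pos: [453.6, -61.0, 135.5]
tool_rot: [2.868, 1.281, 0.001]
force: [-0.2, 0.7, 0.5]
gripper_width: 66.0
finger_force: 0.0
```

```bash
python3 - <<'E'
from h import *
np.set_printoptions(suppress=True,precision=2)
s,R=state(); w=camera("wrist"); np.save("w8.npy",dict(w),allow_pickle=True); save(w,"w8",(80,90,360,200),2.2)
for k in["wheel"]:
    for m in spotter.masks_of("wrist",k): print(k,round(m["conf"],2),m["rect"])
print(proj(w,[[453.1,-61.2,30]]))
E
```

```text
t 21.93 tcp [453.6 -61.  135.5] yaw 48.13 tilt [0.06 0.  ] w 66.0 q [ 0.25  0.39 -0.26  2.1   0.16  0.67 -0.84]
wheel 0.75 [197.9, 131.4, 106.8, 100.2]
[[254.62 190.81]]
```

View pics/w8.png

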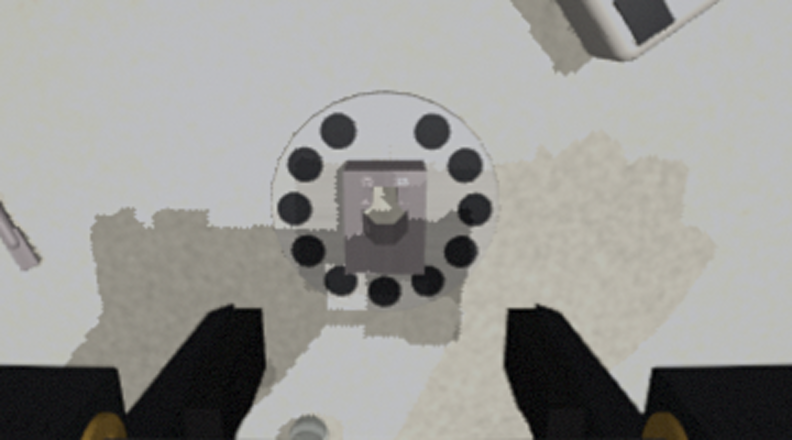

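Hub is square to the tool with its centre at (254.8,191.1) in frame pixels, matching the prediction (254.6,190.8). Grip.

Call:
apply_moves(
  series=[
    [-0.0005,0,-0.06,0,0,0],
    [-0.0005,0,-0.1,0,0,0],
    [-0.0005,0,-0.12,0,0,0],
    [-0.0005,0,-0.1235,0,0,0],
    [-0.0005,0,-0.1235,0,0,0],
    [-0.0005,0,-0.1235,0,0,0],
  ],
)

```text
t: 22.78
ee_pos: [453.2, -61.2, 12.6]
tool_rot: [2.867, 1.283, 0.003]
force: [0.2, -0.2, -0.0]
gripper_width: 65.8
finger_force: 0.0
```

Call:
apply_moves(
  series=[
    [0,0,0,0,0,0],
    [0,0,0,0,0,0],
    [0,0,0,0,0,0],
    [0,0,0,0,0,0],
    [0,0,0,0,0,0],
    [0,0,0.05,0,0,0],
    [0,0,0.1,0,0,0],
    [0,0,0.1,0,0,0],
  ],
  hand=1.0,
  newtons=30,
)

```text
t: 23.78
ee_pos: [454.6, -61.4, 114.4]
tool_rot: [2.865, 1.282, 0.008]
force: [0.5, -1.7, -1.1]
gripper_width: 35.7
finger_force: 30.0
```

```bash
python3 - <<'E'
from h import *
s,R=state()
E
```

```text
t 23.77 tcp [454.6 -61.4 114.4] yaw 48.21 tilt [ 0.35 -0.04] w 35.7 q [ 0.26  0.43 -0.26  2.12  0.19  0.61 -0.87]
```

Call:
apply_moves(
  series=[
    [0,0,0.04,0,0,0],
    [0.097,-0.353,0.04,0,0,-0.768],
    [0.097,-0.353,0.04,0,0,-0.768],
    [0.097,-0.353,0.04,0,0,-0.768],
    [0.097,-0.353,0.04,0,0,-0.768],
    [0.097,-0.353,0.04,0,0,-0.768],
    [0.097,-0.353,0.04,0,0,-0.768],
    [0.097,-0.353,0.04,0,0,-0.768],
    [0.097,-0.353,0.04,0,0,-0.768],
    [0.097,-0.353,0.0,0,0,-0.768],
    [0.097,-0.353,0.0,0,0,-0.768],
    [0.097,-0.353,0.0,0,0,-0.768],
  ],
)

```text
t: 25.28
ee_pos: [549.8, -413.2, 112.5]
tool_rot: [-3.139, -0.118, -0.0]
force: [-0.4, 0.2, -2.2]
gripper_width: 35.6
finger_force: 30.0
```

```bash
python3 - <<'E'
from h import *
s,R=state()
w=camera("wrist"); np.save("w9.npy",dict(w),allow_pickle=True); save(w,"w9",(130,60,250,200),3)
s,R=state(); print(proj(w,[[551,-414.3,86],[551,-414.3,60]]))
E
```

```text
t 25.27 tcp [ 549.8 -413.2  112.5] yaw 4.3 tilt [0.02 0.01] w 35.6 q [ 0.59  0.74 -0.02  1.51  0.02  0.89 -0.93]
t 25.32 tcp [ 550.2 -413.8  113.1] yaw 4.28 tilt [ 0.08 -0.04] w 35.5 q [ 0.59  0.74 -0.02  1.51  0.02  0.89 -0.93]
[[257.55937578 223.85071255]
 [257.18400195 209.51249722]]
```

Call:
apply_moves(
  series=[
    [0.001,-0.0005,-0.015,0,0,0],
    [0.001,-0.0005,-0.025,0,0,0],
    [0.001,-0.0005,-0.03,0,0,0],
    [0.001,-0.0005,-0.034,0,0,0],
    [0.001,-0.0005,-0.034,0,0,0],
  ],
)

```text
t: 25.95
ee_pos: [550.2, -414.6, 77.4]
tool_rot: [-3.139, -0.116, 0.001]
force: [0.1, -0.1, -1.3]
gripper_width: 36.1
finger_force: 30.0
```

Call:
apply_moves(
  series=[
    [0,0,-0.004,0,0,0],
    [0,0,-0.007,0,0,0],
    [0,0,-0.007,0,0,0],
  ],
)

```text
t: 26.32
ee_pos: [550.6, -414.8, 72.0]
tool_rot: [3.139, 0.116, 0.001]
force: [-2.6, 2.1, 7.2]
gripper_width: 36.2
finger_force: 30.0
```

Call:
apply_moves(
  series=[
    [0,0,0,0,0,0],
    [0,0,0,0,0,0],
    [0,0,0,0,0,0],
    [0,0,0,0,0,0],
    [0,0,0.05,0,0,0],
    [0,0,0.1,0,0,0],
    [-0.15,-0.1,0.2,0,0,0],
    [-0.25,-0.2,0.2,0,0,0],
    [-0.25,-0.2,0.2,0,0,0],
    [-0.25,-0.2,0.2,0,0,0],
    [-0.25,-0.2,0.2,0,0,0],
  ],
  hand=0.2,
)

```text
t: 27.7
ee_pos: [317.1, -600.4, 265.1]
tool_rot: [3.139, 0.116, 0.0]
force: [-0.3, -1.1, 0.4]
gripper_width: 70.6
finger_force: 0.0
```

```bash
python3 - <<'E'
from h import *
s,R=state(); w=camera("top"); s2=camera("side"); x=camera("wrist")
cr=lambda f,x,y,ww,h,k:cv2.resize(f["frame"][y:y+h,x:x+ww],None,fx=k,fy=k,interpolation=cv2.INTER_CUBIC)
a=cr(w,60,90,390,190,2)
b=cr(s2,170,80,240,100,2); c=cr(s2,60,210,120,80,2)
W=np.zeros((600,780,3),np.uint8); W[:380,:780]=a; W[385:585,:480]=b; W[385:545,490:730]=c
cv2.imwrite("pics/fin.png",W[:,:,::-1])
E
```

```text
t 27.7 tcp [ 317.1 -600.4  265.1] yaw 4.23 tilt [ 0.01 -0.01] w 70.6 q [ 1.01  0.56  0.02  1.43 -0.01  1.15 -0.47]
```

View pics/fin.png

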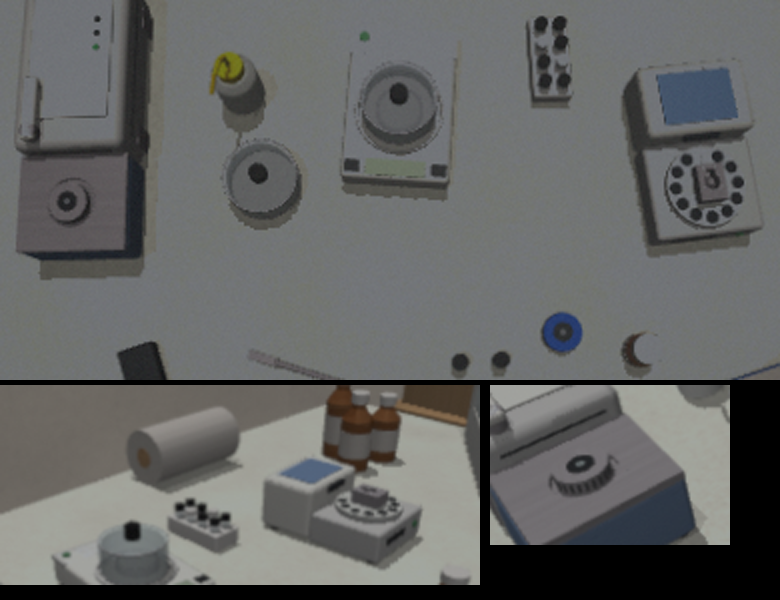

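Everything appears seated: crystal at (69,202), cover at (400,103) inside the ring, wheel at (708,185), bottle and jar untouched. One number check on the cover, then hand in.

```bash
python3 - <<'E'
from h import *
w=camera("top"); print(at(w,60+398.5/2,90+93/2,122)[:2], proj(w,[[667.5,-9.5,122]]))
print(arm.job_done())
E
```

```text
[670.20175792  -9.62893719] [[259.23270469 137.50927482]]
the job is handed in; nothing more can be done
None
```

The crystal plate, wheel, pan and cover are each back on their instruments and released, the wash bottle and sample jar were never touched, and the job was handed in at about 28 s; the final pictures show every part seated, but no verdict was returned.

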